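Change over the packs in a garage battery-charging cradle

ROBOT

A 6-joint arm with a two-finger parallel gripper is mounted at the origin on the work surface. World frame = base frame: x ahead of the robot, y to its left, z up, the work surface at z = 0. Lengths are in m, angles in rad, forces in N, time in s.
With the tool pointing down it reaches from about 0.4 to 0.925 m from the base axis. Payload 12.5 kg.
Tool frame: the origin (TCP) lies on the centre line of the jaws, within the pads' length; the fingertips stand 8 mm ahead of it and the grasp point (between the pads) lies 11 mm behind it; z points along the fingers, y is the line along which they close (so a half turn about z gives the same grasp; the last joint's range is limited). The gripper opens to 95 mm and grips with 3 to 60 N. Pads are 20 mm wide; open, the fingers measure 119 mm over their backs; the gripper's body (75 mm by 180 mm) begins 59 mm behind the grasp point.
Start: joints at [1.006, 0.491, 1.559, -0, 1.092, -0.106], TCP at [0.277, 0.56, 0.223] pointing down, gripper open.
Joint ranges: [-3.1, 3.1], [-0.84, 2.19], [0.05, 2.79], [-1.13, 4.28], [0.06, 2.93], [-2.69, 2.69]. Speed limits (rad/s): [2.22, 2.22, 2.79, 3.14, 3.14, 3.14].

INTERFACE

Orientations are given as a 3x3 rotation matrix whose columns are the frame's x, y, z axes.
In Python, from cell import env gives the robot as it stands.
- The arm moves only by the shell command python3 -m handwheel 'ROWS'. ROWS is a JSON list of rows, 1 to 20 of them, each of 7 numbers: the opening from 0.0 (shut) to 1.0 (fully open), then dx, dy, dz in m, then a rotation vector rx, ry, rz in rad; each row is the pose to reach, as a shift and turn from the pose commanded when the command began, along the tool's axes at that moment; what a row does not reach only later rows make up. A row lasts 1/12 s, in which the tool goes at most 0.0417 m and 0.125 rad, less where a joint would pass 70% of its speed; a pose out of reach is approached as far as the arm can. The fingers move at their own pace and stop on an object; the grip force is fixed at half the most. Time passes only in rows, so rows that do not move let the fingers close. It prints the time, the measured TCP pose, the force, the opening and the grip force at its end.
- env.sense(): the state, without advancing time (a new reading comes with each control period).
- env.capture(name): name is "scene" or "side" or "wrist"; returns a dict with "img" (384x512x3 uint8, red, green, blue), "range_z" (384x512 float32, m along the optical axis (not along the pixel's ray), 0 where there is no reading), "fx", "fy", "cx", "cy" (pixels), "R" (3x3) and "t" (3): a world point X has camera coordinates R X + t. Camera axes: x right, y down, z forward; pixel columns grow to the right and rows downward; lengths in m; the calibration is good to about 2 mm. A picture is of the moment at which its call begins.
- env.sign_off(): hands the job in; it is judged then, once.
The state is a dict: "clock": time; "joints": joint angles; "joint_vel": joint speeds; "effort": joint torques, N m; "tcp_pos": TCP position; "tcp_rot": TCP orientation; "force": force on the tool from outside, world axes, zero at the start; "wrist_torque": the same for the moment, N m; "width": opening from 0.0 (shut) to 1.0 (fully open); "finger_force": force on a finger pad.
Only numpy, scipy, OpenCV 4.12 (cv2) and the standard library are available. Lean on these libraries where they do the work, as an engineer would, in place of code of your own. Each camera call takes 0.05 s, during which the arm holds its last target. There are 200 camera calls.

TASK

Change over the battery packs in the charging cradle: snap its rocker switch off before lifting the hold-down frame, swing the frame right open, move every charged (green) pack out to stand upright in the blue tray, and put every flat (red) pack upright, fully down, into a bay of its own. Then swing the frame fully closed so that its bar rests in the yellow catches and snap the switch back on. Leave the frame down whenever the power is on, and leave the other things on the bench where they are.

Things in the scene. Friction and masses are not known exactly. Their poses are not given: they have to be found in the camera images.
- flat0: Flat battery pack: black body 110 (x) x 60 (y) x 50 mm high with red band; on top, centred, a red grip rail 90 (x) x 36 (y) x 30 mm high, rail top 80 mm up: grip the rail across y from above. 0.3 to 0.6 kg. Origin: centre of the underside, z up. Starts upright on the bench left of the cradle; two or three of these exist (None: absent).
- flat1: Flat battery pack: black body 110 (x) x 60 (y) x 50 mm high with red band; on top, centred, a red grip rail 90 (x) x 36 (y) x 30 mm high, rail top 80 mm up: grip the rail across y from above. 0.3 to 0.6 kg. Origin: centre of the underside, z up. Starts upright on the bench left of the cradle; two or three of these exist (None: absent).
- flat2: Flat battery pack: black body 110 (x) x 60 (y) x 50 mm high with red band; on top, centred, a red grip rail 90 (x) x 36 (y) x 30 mm high, rail top 80 mm up: grip the rail across y from above. 0.3 to 0.6 kg. Origin: centre of the underside, z up. Starts upright on the bench left of the cradle; two or three of these exist (None: absent).
- full0: Charged battery pack: black body 110 (x) x 60 (y) x 50 mm high with green band; on top, centred, a green grip rail 90 (x) x 36 (y) x 30 mm high, rail top 80 mm up: grip the rail across y from above. 0.3 to 0.6 kg. Origin: centre of the underside, z up. Starts upright in a cradle bay, x along the cradle's x; one or two of the three exist (None: absent).
- full1: Charged battery pack: black body 110 (x) x 60 (y) x 50 mm high with green band; on top, centred, a green grip rail 90 (x) x 36 (y) x 30 mm high, rail top 80 mm up: grip the rail across y from above. 0.3 to 0.6 kg. Origin: centre of the underside, z up. Starts upright in a cradle bay, x along the cradle's x; one or two of the three exist (None: absent).
- full2: Charged battery pack: black body 110 (x) x 60 (y) x 50 mm high with green band; on top, centred, a green grip rail 90 (x) x 36 (y) x 30 mm high, rail top 80 mm up: grip the rail across y from above. 0.3 to 0.6 kg. Origin: centre of the underside, z up. Starts upright in a cradle bay, x along the cradle's x; one or two of the three exist (None: absent).
- cradle: Charging cradle fixed to the bench, base 205 x 310 x 12 mm, grey. Origin: underside, below the middle bay; x to its back (away from robot), y along the row of three bays (y = -80, 0, +80 mm). Frame hinge line along y at x = 75, 104 mm above the bench, between posts 116 mm high at y = +-129. Catch posts with yellow forks at x = -85, y = +-145, 111 mm high.
- bay0 (a point): Centre of the floor of the bay at y = -80 mm of the cradle, 12 mm above the bench; axes as the cradle's. The bay is open on top, 120 (x) x 70 mm (y), between fences 10 mm thick and 22 mm high above its floor. A pack sits in it upright, long side along x, either way round.
- bay1 (a point): Centre of the floor of the bay at y = 0 mm of the cradle, 12 mm above the bench; axes as the cradle's. The bay is open on top, 120 (x) x 70 mm (y), between fences 10 mm thick and 22 mm high above its floor. A pack sits in it upright, long side along x, either way round.
- bay2 (a point): Centre of the floor of the bay at y = 80 mm of the cradle, 12 mm above the bench; axes as the cradle's. The bay is open on top, 120 (x) x 70 mm (y), between fences 10 mm thick and 22 mm high above its floor. A pack sits in it upright, long side along x, either way round.
- frame (a joint): Angle (rad) of the steel hold-down frame: 0 = closed, level, front bar in the catch forks, rubber bar 7 mm above seated packs; grows as the front bar is lifted up and back; 1.75 = stop, just past upright, standing 265 mm high. Stiff hinge (0.08 N m; frame 0.25 kg): let go above 1.4 it stays, below about 1.1 it sinks shut. A pack not fully down in its bay blocks it.
- frame_grip (a point): Middle of the frame's round front bar, which runs along the cradle's y, 160 mm from the hinge line; its middle 120 mm is an orange sleeve 14 mm in diameter. Closed, it lies 104 mm above the bench, at x = -85 of the cradle, 33 mm free between it and the packs' rails. Can be pinched from above; it turns between the pads.
- switch: Cradle's power switch, a low grey base 130 (x) x 70 (y) mm fixed to the bench, carrying a rocker between two cheeks 40 mm high. Origin: centre of the underside. Its x points from the red to the green end of the rocker.
- rocker (a joint): Angle (rad) of the weighted rocker, 120 x 50 x 24 mm, half green, half red, its pivot 18 mm above the bench: +0.26 = ON (green end down), -0.26 = OFF (red end down). Pressing the raised end (1.5 N) past the centre (0) makes it snap over by itself; it stays where it falls.
- press_on (a point): Point on top of the rocker's green half, 45 mm from its middle: press down to switch on (it travels 23 mm, from about 80 to 57 mm above the bench, and 27 mm along the switch's +x).
- press_off (a point): Point on top of the rocker's red half, 45 mm from its middle: press down to switch off (it travels 23 mm, from about 80 to 57 mm above the bench, and 27 mm along the switch's -x).
- tray: Blue ready tray fixed to the bench, outside 160 (x) x 200 (y) x 30 mm, walls and floor 5 mm. Origin: centre of the underside. Room for two packs side by side along y, their long sides along its x.
- tape: Bystander, to be left alone: yellow tape measure, 65 x 60 x 36 mm. Origin: underside (handle tools: on the tool).
- driver: Bystander, to be left alone: screwdriver, 170 mm. Origin: underside (handle tools: on the tool).
- paint: Bystander, to be left alone: paint can, 96 mm diameter, 120 mm high. Origin: underside (handle tools: on the tool).
- spray: Bystander, to be left alone: tall white-grey spray can, 60 mm diameter, 160 mm high. Origin: underside (handle tools: on the tool).
- offcut: Bystander, to be left alone: pine offcut, 160 x 70 x 38 mm. Origin: underside (handle tools: on the tool).
- wrench: Bystander, to be left alone: wrench, 150 mm. Origin: underside (handle tools: on the tool).
- jar: Bystander, to be left alone: small closed jar, 72 mm diameter, 90 mm high. Origin: underside (handle tools: on the tool).

How it is judged:
On the way, in this order (a step that is already met when the one before it is completed fails the run):
1. the rocker is snapped over to off (value of joint rocker below -0.2 rad), for 0.2 s.
2. the hold-down frame is swung open (value of joint frame above 1.4 rad), for 0.2 s.
3. every charged pack stands in the tray and every flat pack in a bay (((horizontal distance between flat0 and bay0 below 0.012 m and z of flat0 in the frame of bay0 below 0.006 m and angle between flat0's own z axis and vertical below 0.1 rad) or (horizontal distance between flat0 and bay1 below 0.012 m and z of flat0 in the frame of bay1 below 0.006 m and angle between flat0's own z axis and vertical below 0.1 rad) or (horizontal distance between flat0 and bay2 below 0.012 m and z of flat0 in the frame of bay2 below 0.006 m and angle between flat0's own z axis and vertical below 0.1 rad)) and ((horizontal distance between flat1 and bay0 below 0.012 m and z of flat1 in the frame of bay0 below 0.006 m and angle between flat1's own z axis and vertical below 0.1 rad) or (horizontal distance between flat1 and bay1 below 0.012 m and z of flat1 in the frame of bay1 below 0.006 m and angle between flat1's own z axis and vertical below 0.1 rad) or (horizontal distance between flat1 and bay2 below 0.012 m and z of flat1 in the frame of bay2 below 0.006 m and angle between flat1's own z axis and vertical below 0.1 rad)) and ((horizontal distance between flat2 and bay0 below 0.012 m and z of flat2 in the frame of bay0 below 0.006 m and angle between flat2's own z axis and vertical below 0.1 rad) or (horizontal distance between flat2 and bay1 below 0.012 m and z of flat2 in the frame of bay1 below 0.006 m and angle between flat2's own z axis and vertical below 0.1 rad) or (horizontal distance between flat2 and bay2 below 0.012 m and z of flat2 in the frame of bay2 below 0.006 m and angle between flat2's own z axis and vertical below 0.1 rad)) and x of full0 in the frame of tray between -0.05 and 0.05 m and y of full0 in the frame of tray between -0.075 and 0.075 m and z of each of full0, full1, full2 in the frame of tray below 0.013 m and angle between each of full0, full1, full2's own z axis and vertical below 0.12 rad and x of full1 in the frame of tray between -0.05 and 0.05 m and y of full1 in the frame of tray between -0.075 and 0.075 m and x of full2 in the frame of tray between -0.05 and 0.05 m and y of full2 in the frame of tray between -0.075 and 0.075 m), for 0.2 s.
4. the frame is closed, its bar in the catches (value of joint frame below 0.05 rad), for 0.2 s.
5. the rocker is snapped back on (value of joint rocker above 0.2 rad), for 0.2 s.
At the end, for the whole second after the job is handed in: The rocker is on (above 0.2 rad), the frame closed (below 0.05 rad), each flat pack upright on the floor of a bay (within 12 mm of its centre, less than 6 mm above the floor, tilted less than 0.1 rad), each charged pack upright on the floor of the tray (inside its walls), all at rest (all of step 3 and value of joint frame below 0.05 rad and value of joint rocker above 0.2 rad and linear speed of each of flat0, flat1, flat2, full0, full1, full2 below 0.03 m/s); the robot touches nothing.
It fails at once if the frame is raised while the power is on (value of joint rocker above 0.05 rad and value of joint frame above 0.2 rad).
It fails at once if a bystander is moved more than 50 mm (distance of any of tape, driver, paint, spray, offcut, wrench, jar from where it was at the start of the episode above 0.05 m).
Of flat0, flat1, flat2 only 2 to 3 are there at a start; the rules pass over those that are not, and their reading is None.
Of full0, full1, full2 only 1 to 2 are there at a start; the rules pass over those that are not, and their reading is None.
At some moment in a run one of flat0, flat1, flat2 may be knocked a few centimetres aside while the robot is not near it.
It also fails if it takes over 210 s, if anything falls off the work surface, if the arm or the gripper's body presses on something with over 40 N, if the wrist force passes 120 N, or if a joint passes its speed limit or range.

## Working session

There is one attempt and no reset: what is moved stays moved. The work goes in short steps, Python scripts to look and compute and a shell command to move; the robot and the scene stay as the last step left them, time stands still between calls to the robot, and variables do not carry over. Pictures are saved under pics/ and viewed, at most 14 in all, crops included, and the job is handed in when it is done.

```bash
mkdir -p pics; ls; python3 - <<'E'
from cell import env
import cv2,numpy as np
s=env.sense();print(s['clock'],s['tcp_pos'],np.round(s['tcp_rot'],3).tolist(),s['width'])
for n in("scene","side"):
    c=env.capture(n);cv2.imwrite(f"pics/{n}0.png",c["img"][:,:,::-1]);np.savez(f"{n}0.npz",**c)
    print(n,c['fx'],c['cx'],c['cy'],-c['R'].T@c['t'],(c['range_z']>0).mean())
E
```

```text
pics
0.0 [0.27665738 0.56016852 0.22205252] [[-0.897, 0.443, -0.001], [0.443, 0.897, -0.001], [0.0, -0.001, -1.0]] 1.0013823472336427
scene 499.31116449788743 247.10801092083088 193.59863076202723 [ 0.96166605 -0.71829363  1.12940843] 0.9960276285807291
side 406.8577555530696 255.16452558442398 191.12435301503734 [-0.16941663 -0.62064867  0.9106128 ] 0.9960835774739584
```

View pics/scene0.png

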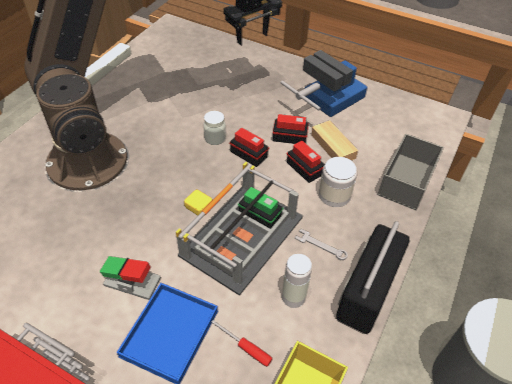

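View pics/side0.png

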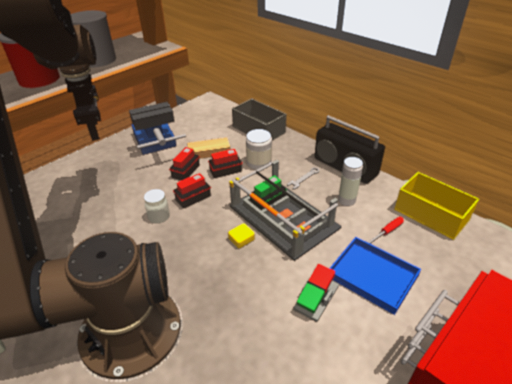

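Scene view: three flats at about (249,145), (291,128) and (305,160). One charged pack sits in the far bay at (262,205), with the sleeve near (218,200), the switch at (125,270), the tray at (168,332) and the tape at (198,203). I'll measure these from the range data.

```bash
cat > h.py <<'E'
import numpy as np,cv2
from cell import env
HUE={'red':[(0,6),(174,180)],'green':[(50,80)],'blue':[(100,125)],'orange':[(7,18)],'yellow':[(24,34)]}
def cloud(c):
    v,u=np.mgrid[:384,:512];z=c['range_z']
    P=np.stack([(u-c['cx'])/c['fx']*z,(v-c['cy'])/c['fy']*z,z],-1)
    return (P-c['t'])@c['R']
def mask(c,col,zlo,zhi,smin=150,vmin=60):
    W=cloud(c);H=cv2.cvtColor(np.ascontiguousarray(c['img']),cv2.COLOR_RGB2HSV).astype(int)
    m=np.zeros(H.shape[:2],bool)
    for a,b in HUE[col]: m|=(H[...,0]>=a)&(H[...,0]<=b)
    return m&(H[...,1]>smin)&(H[...,2]>vmin)&(W[...,2]>zlo)&(W[...,2]<zhi)&(c['range_z']>0),W
def blobs(c,col,zlo,zhi,amin=25,smin=150,box=(0.2,1.0,-.75,.75)):
    m,W=mask(c,col,zlo,zhi,smin)
    m&=(W[...,0]>box[0])&(W[...,0]<box[1])&(W[...,1]>box[2])&(W[...,1]<box[3])
    n,L,st,ce=cv2.connectedComponentsWithStats(m.astype(np.uint8),connectivity=4)
    out=[]
    for i in range(1,n):
        if st[i,4]<amin: continue
        p=W[L==i];r=cv2.minAreaRect((p[:,:2]*1000).astype(np.float32))
        (cx,cy),(w,h),a=r
        if w<h: w,h,a=h,w,a+90
        out.append((np.round([cx,cy,np.median(p[:,2])*1000,w,h,(a+90)%180-90],1).tolist(),st[i,4],np.round(ce[i]).tolist()))
    return out
E
python3 - <<'E'
from h import *
for n in("scene","side"):
    c=dict(np.load(n+"0.npz"));print(n)
    for col,a,b in[('red',.068,.09),('green',.06,.11),('red',.03,.09),('green',.03,.09),('blue',.02,.04),('orange',.09,.12),('orange',.005,.03),('yellow',.095,.13),('yellow',.02,.05)]:
        print(col,a,b);[print('  ',x) for x in blobs(c,col,a,b,12)]
E
```

```text
scene
red 0.068 0.09
   ([505.6, 414.5, 79.6, 88.9, 43.3, 20.9], np.int32(247), [290.0, 120.0])
   ([429.0, 275.7, 79.3, 89.7, 37.6, -9.1], np.int32(255), [248.0, 138.0])
   ([608.1, 307.0, 79.7, 95.4, 38.6, -26.6], np.int32(272), [306.0, 152.0])
   ([412.1, -272.7, 76.3, 61.5, 51.6, 11.2], np.int32(439), [135.0, 269.0])
green 0.06 0.11
   ([359.7, -278.4, 63.7, 31.4, 25.0, -78.7], np.int32(55), [117.0, 264.0])
   ([367.8, -301.7, 64.3, 14.2, 7.3, -0.7], np.int32(16), [113.0, 272.0])
red 0.03 0.09
   ([503.7, 415.6, 76.8, 93.1, 49.5, 18.8], np.int32(355), [290.0, 122.0])
   ([429.1, 275.0, 77.4, 90.3, 37.7, -10.0], np.int32(359), [248.0, 140.0])
   ([515.2, 387.2, 40.6, 106.5, 15.6, 19.8], np.int32(74), [290.0, 134.0])
   ([607.8, 306.3, 77.8, 95.4, 40.2, -26.6], np.int32(378), [306.0, 154.0])
   ([434.0, 252.1, 40.4, 119.0, 46.6, 14.3], np.int32(94), [249.0, 152.0])
   ([605.9, 280.6, 41.6, 116.4, 42.5, -2.5], np.int32(88), [304.0, 166.0])
   ([410.9, -273.0, 75.5, 64.3, 51.4, 11.9], np.int32(508), [135.0, 270.0])
green 0.03 0.09
   ([331.2, -278.5, 55.5, 22.9, 8.0, -47.7], np.int32
[... 1668 characters left out ...]
4.6], np.int32(565), [376.0, 274.0])
orange 0.09 0.12
   ([484.7, -3.5, 108.4, 121.1, 15.1, 84.5], np.int32(153), [263.0, 204.0])
orange 0.005 0.03
   ([669.5, 390.1, 26.6, 47.3, 9.3, -27.8], np.int32(18), [223.0, 150.0])
   ([577.9, -12.3, 11.6, 34.3, 33.3, -11.1], np.int32(63), [286.0, 213.0])
   ([571.2, -79.6, 11.8, 24.8, 7.3, -3.0], np.int32(12), [301.0, 224.0])
   ([572.6, -104.0, 10.8, 25.4, 7.7, 13.1], np.int32(13), [307.0, 228.0])
yellow 0.095 0.13
   ([457.2, -147.2, 109.9, 12.5, 8.1, 64.0], np.int32(12), [295.0, 232.0])
yellow 0.02 0.05
   ([954.5, -435.2, 36.4, 9.3, 4.7, 43.4], np.int32(12), [467.0, 210.0])
   ([403.9, 15.4, 34.3, 62.7, 58.9, -7.8], np.int32(304), [241.0, 233.0])
```

```bash
cat >> h.py <<'E'
from scipy.spatial.transform import Rotation as Ro
def plan(x,y,z,yaw=None):
    """yaw: world angle (deg) of the tool's y axis, mod 180; prints one row target"""
    s=env.sense();R=np.array(s['tcp_rot']);c=np.degrees(np.arctan2(R[1,1],R[0,1]))
    yaw=c if yaw is None else c+((yaw-c+90)%180-90)
    a=np.radians(yaw);Y=np.array([np.cos(a),np.sin(a),0]);Z=np.array([0,0,-1.]);T=np.stack([np.cross(Y,Z),Y,Z],1)
    d=R.T@(np.array([x,y,z])-s['tcp_pos']);r=Ro.from_matrix(R.T@T).as_rotvec()
    print('shift',np.round(d,4).tolist(),'rot',np.round(r,3).tolist(),'rows',round(max(np.linalg.norm(d)/.0417,np.linalg.norm(r)/.125),1),'yaw',round(c,1),'j6',round(s['joints'][5],2))
E
python3 - <<'E'
from h import *
plan(.5,.15,.24);plan(.423,-.272,.22);plan(.423,-.272,.105)
E
```

```text
shift [-0.3819, -0.2689, -0.0176] rot [-0.001, -0.0, -0.0] rows 11.2 yaw 63.7 j6 -0.11
shift [-0.4998, -0.6813, 0.0028] rot [-0.001, -0.0, -0.0] rows 20.3 yaw 63.7 j6 -0.11
shift [-0.4998, -0.6812, 0.1178] rot [-0.001, -0.0, -0.0] rows 20.5 yaw 63.7 j6 -0.11
```

```bash
python3 -m handwheel '[[0,-0.38,-0.27,-0.02,0,0,0],[0,-0.38,-0.27,-0.02,0,0,0],[0,-0.38,-0.27,-0.02,0,0,0],[0,-0.38,-0.27,-0.02,0,0,0],[0,-0.38,-0.27,-0.02,0,0,0],[0,-0.38,-0.27,-0.02,0,0,0],[0,-0.38,-0.27,-0.02,0,0,0],[0,-0.38,-0.27,-0.02,0,0,0],[0,-0.38,-0.27,-0.02,0,0,0],[0,-0.5,-0.68,0,0,0,0],[0,-0.5,-0.68,0,0,0,0],[0,-0.5,-0.68,0,0,0,0],[0,-0.5,-0.68,0,0,0,0],[0,-0.5,-0.68,0,0,0,0],[0,-0.5,-0.68,0,0,0,0],[0,-0.5,-0.68,0,0,0,0],[0,-0.5,-0.68,0,0,0,0],[0,-0.5,-0.68,0,0,0,0],[0,-0.5,-0.68,0,0,0,0],[0,-0.5,-0.68,0,0,0,0]]'; python3 - <<'E'
from h import *
plan(.423,-.272,.10);plan(.440,-.268,.075);plan(.446,-.267,.062)
E
```

```text
clock: 1.77
tcp_pos: [0.4259, -0.2287, 0.2239]
tcp_rot: [[-0.896, 0.443, -0.0], [0.443, 0.896, 0.0], [0.0, 0.0, -1.0]]
force: [1.2, 1.6, 0.3]
width: 0.007
finger_force: 0.0
shift [-0.0166, -0.0401, 0.1239] rot [0.0, -0.0, 0.0] rows 3.1 yaw 63.7 j6 -1.74
shift [-0.0301, -0.029, 0.1489] rot [0.0, -0.0, 0.0] rows 3.7 yaw 63.7 j6 -1.74
shift [-0.035, -0.0254, 0.1619] rot [0.0, -0.0, 0.0] rows 4.0 yaw 63.7 j6 -1.74
```

```bash
python3 -m handwheel '[[0,-0.017,-0.04,0.0,0,0,0],[0,-0.017,-0.04,0.03,0,0,0],[0,-0.017,-0.04,0.07,0,0,0],[0,-0.017,-0.04,0.1,0,0,0],[0,-0.017,-0.04,0.1,0,0,0]]'; python3 - <<'E'
from h import *
plan(.423,-.272,.10);plan(.440,-.268,.075);plan(.445,-.267,.069)
E
```

```text
clock: 2.18
tcp_pos: [0.422, -0.2688, 0.1194]
tcp_rot: [[-0.896, 0.444, -0.006], [0.444, 0.896, 0.006], [0.008, 0.002, -1.0]]
force: [0.8, 0.1, -0.0]
width: 0.007
finger_force: 0.0
shift [-0.0025, -0.0024, 0.0194] rot [0.002, -0.008, 0.0] rows 0.5 yaw 63.7 j6 -1.81
shift [-0.0161, 0.0086, 0.0443] rot [0.002, -0.008, 0.0] rows 1.1 yaw 63.7 j6 -1.81
shift [-0.0202, 0.0117, 0.0502] rot [0.002, -0.008, 0.0] rows 1.3 yaw 63.7 j6 -1.81
```

Lag is small. Next I'll press, following the rocker's travel, and then retreat.

```bash
python3 -m handwheel '[[0,-0.002,-0.002,0.02,0,0,0],[0,-0.003,-0.001,0.028,0,0,0],[0,-0.007,0.002,0.033,0,0,0],[0,-0.012,0.005,0.038,0,0,0],[0,-0.016,0.008,0.043,0,0,0],[0,-0.019,0.011,0.048,0,0,0],[0,-0.021,0.012,0.051,0,0,0],[0,-0.021,0.012,0.051,0,0,0]]'; python3 -m handwheel '[[0,0,0,-0.04,0,0,0],[0,0,0,-0.08,0,0,0],[0,0,0,-0.12,0,0,0],[0,0,0,-0.12,0,0,0]]'; python3 - <<'E'
from h import *
for n in("scene","side"):
    c=env.capture(n)
    for col in('red','green'):print(n,col,blobs(c,col,.03,.1,25,box=(.3,.5,-.35,-.2)))
    print(blobs(c,'orange',.09,.12,12))
plan(.486,-.003,.2,83.8)
E
```

```text
clock: 2.85
tcp_pos: [0.4487, -0.2683, 0.0727]
tcp_rot: [[-0.897, 0.442, -0.0], [0.442, 0.897, 0.0], [0.0, 0.0, -1.0]]
force: [-0.1, 0.5, -1.0]
width: 0.008
finger_force: 0.0
clock: 3.18
tcp_pos: [0.4501, -0.27, 0.1999]
tcp_rot: [[-0.897, 0.443, 0.008], [0.443, 0.897, -0.006], [-0.01, -0.002, -1.0]]
force: [0.4, -0.4, 0.4]
width: 0.002
finger_force: 0.0
scene red [([433.8, -269.5, 59.7, 62.1, 49.9, 9.3], np.int32(505), [143.0, 276.0])]
scene green []
[([487.2, -1.9, 110.1, 117.0, 13.8, 84.6], np.int32(164), [217.0, 198.0])]
side red [([432.9, -271.7, 59.4, 55.9, 49.9, 10.6], np.int32(248), [326.0, 274.0])]
side green [([374.0, -283.6, 75.6, 60.0, 48.8, 11.4], np.int32(377), [314.0, 288.0])]
[([480.2, -3.8, 105.8, 117.8, 5.9, 84.5], np.int32(73), [263.0, 205.0])]
shift [0.084, 0.2549, -0.0058] rot [-0.001, 0.003, -0.351] rows 6.4 yaw 63.7 j6 -1.78
```

```bash
python3 - <<'E'
from h import *
plan(.486,-.003,.2,-6)
E
python3 -m handwheel '[[0.45,0.084,0.255,-0.006,0,0,1.217],[0.45,0.084,0.255,-0.006,0,0,1.217],[0.45,0.084,0.255,-0.006,0,0,1.217],[0.45,0.084,0.255,-0.006,0,0,1.217],[0.45,0.084,0.255,-0.006,0,0,1.217],[0.45,0.084,0.255,-0.006,0,0,1.217],[0.45,0.084,0.255,-0.006,0,0,1.217],[0.45,0.084,0.255,-0.006,0,0,1.217],[0.45,0.084,0.255,-0.006,0,0,1.217],[0.45,0.084,0.255,-0.006,0,0,1.217],[0.45,0.084,0.255,-0.006,0,0,1.217],[0.45,0.084,0.255,-0.006,0,0,1.217]]'; python3 - <<'E'
from h import *
plan(.486,-.003,.094,-6)
c=env.capture('wrist');cv2.imwrite('pics/w1.png',c['img'][:,:,::-1])
print(blobs(c,'orange',.08,.13,12))
E
```

```text
shift [0.084, 0.2549, -0.0058] rot [0.001, 0.003, 1.217] rows 9.7 yaw 63.7 j6 -1.78
clock: 4.28
tcp_pos: [0.4853, -0.0026, 0.1978]
tcp_rot: [[0.107, 0.994, -0.002], [0.994, -0.107, 0.0], [0.0, -0.002, -1.0]]
force: [0.3, 0.2, 0.7]
width: 0.452
finger_force: 0.0
shift [-0.0004, 0.001, 0.1038] rot [-0.002, -0.0, -0.003] rows 2.5 yaw -6.2 j6 -0.03
[([483.1, -2.3, 110.2, 120.2, 13.2, 84.2], np.int32(1716), [255.0, 183.0])]
```

View pics/w1.png

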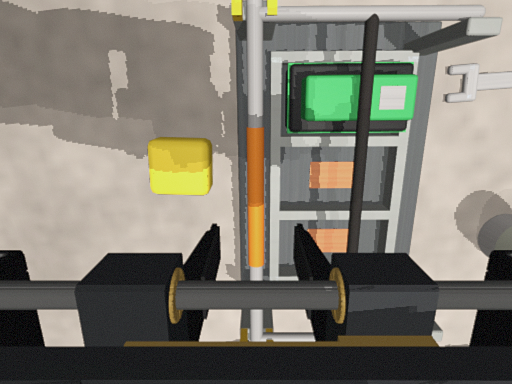

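The wrist view shows the sleeve at column 256, centred between the fingers. The green pack is at (355,97) and the other two bays are empty. I'll descend and pinch.

```bash
python3 -m handwheel '[[0.45,0,0,0.035,0,0,0],[0.45,0,0,0.07,0,0,0],[0.45,0,0,0.104,0,0,0],[0.45,0,0,0.104,0,0,0],[0,0,0,0.104,0,0,0],[0,0,0,0.104,0,0,0],[0,0,0,0.104,0,0,0],[0,0,0,0.104,0,0,0],[0,0,0,0.104,0,0,0]]'
```

```text
clock: 5.08
tcp_pos: [0.4847, -0.0026, 0.0961]
tcp_rot: [[0.104, 0.995, -0.002], [0.995, -0.104, 0.0], [0.0, -0.002, -1.0]]
force: [-17.6, 0.3, 11.2]
width: 0.152
finger_force: 8.2
```

```bash
python3 -m handwheel '[[0,0,0.002,-0.024,0,0,0],[0,0,0.007,-0.047,0,0,0],[0,0,0.016,-0.07,0,0,0],[0,0,0.028,-0.09,0,0,0],[0,0,0.043,-0.109,0,0,0],[0,0,0.06,-0.125,0,0,0],[0,0,0.08,-0.139,0,0,0],[0,0,0.102,-0.149,0,0,0],[0,0,0.125,-0.156,0,0,0],[0,0,0.149,-0.16,0,0,0],[0,0,0.165,-0.16,0,0,0],[0,0,0.175,-0.159,0,0,0],[0,0,0.175,-0.159,0,0,0]]'
```

```text
clock: 6.17
tcp_pos: [0.6622, -0.0216, 0.2564]
tcp_rot: [[0.105, 0.994, 0.005], [0.995, -0.105, -0.001], [-0.0, 0.005, -1.0]]
force: [2.1, -1.3, 9.2]
width: 0.136
finger_force: 30.0
```

```bash
python3 -m handwheel '[[0.45,0,0,0,0,0,0],[0.45,0,0,0,0,0,0],[0.45,0,0,0,0,0,0],[0.45,0,0,-0.04,0,0,0],[0.45,0,-0.04,-0.06,0,0,0],[0.45,0,-0.08,-0.06,0,0,0],[0.45,0,-0.12,-0.06,0,0,0],[0.45,0,-0.16,-0.06,0,0,0],[0.45,0,-0.2,-0.06,0,0,0],[0.45,0,-0.2,-0.06,0,0,0]]'; python3 - <<'E'
from h import *
for n in("scene","side",'wrist'):
    c=env.capture(n);cv2.imwrite(f'pics/{n}2.png',c['img'][:,:,::-1]);np.savez(n+'2.npz',**c);print(n)
    for col,a,b,s in[('red',.07,.09,150),('green',.08,.1,120),('orange',.0,.03,100),('orange',.15,.3,150),('blue',.02,.04,150)]:
        print(col,a,b);[print('  ',x) for x in blobs(c,col,a,b,12,s)]
plan(.58,.067,.2,84)
E
```

```text
clock: 7.0
tcp_pos: [0.4548, 0.0009, 0.3146]
tcp_rot: [[0.104, 0.995, -0.002], [0.995, -0.104, 0.0], [0.0, -0.002, -1.0]]
force: [1.3, -0.7, 0.7]
width: 0.449
finger_force: 0.0
scene
red 0.07 0.09
   ([505.5, 413.6, 80.0, 88.6, 42.6, 23.0], np.int32(232), [290.0, 120.0])
   ([429.7, 275.9, 79.8, 90.9, 37.9, -8.2], np.int32(239), [248.0, 137.0])
   ([590.2, 315.4, 80.5, 54.1, 36.4, -26.5], np.int32(141), [302.0, 147.0])
   ([639.6, 295.1, 78.2, 36.8, 24.1, 72.7], np.int32(64), [314.0, 159.0])
green 0.08 0.1
   ([562.2, 69.0, 92.2, 53.3, 39.8, -5.0], np.int32(213), [254.0, 196.0])
   ([615.0, 64.4, 91.3, 33.8, 14.4, 80.4], np.int32(42), [271.0, 205.0])
   ([361.8, -283.6, 81.6, 50.2, 22.1, -77.6], np.int32(101), [114.0, 261.0])
orange 0.0 0.03
   ([619.8, 424.0, 17.9, 139.3, 8.3, -33.0], np.int32(153), [323.0, 144.0])
   ([721.3, 417.9, 19.0, 32.0, 7.2, 58.0], np.int32(35), [352.0, 156.0])
   ([547.5, -16.7, 12.7, 23.8, 10.3, -51.8], np.int32(17), [235.0, 233.0])
   ([575.8, -9.2, 12.9, 32.5, 14.5, -78.6], np.int32(38), [245.0, 234.0])
   ([559.0, -89.9, 13.1, 52.8, 31.0, -3.4], np.int
[... 815 characters left out ...]
2.8, 36.8, -5.1], np.int32(87), [302.0, 226.0])
orange 0.15 0.3
   ([661.2, -22.7, 267.0, 120.6, 14.2, 84.0], np.int32(143), [310.0, 137.0])
blue 0.02 0.04
   ([556.4, -348.6, 26.8, 199.3, 161.7, -85.0], np.int32(553), [376.0, 275.0])
wrist
red 0.07 0.09
green 0.08 0.1
   ([576.2, 70.8, 92.5, 89.3, 35.0, -5.9], np.int32(2110), [346.0, 98.0])
orange 0.0 0.03
   ([567.9, -11.0, 13.1, 50.5, 30.1, -5.6], np.int32(662), [330.0, 157.0])
   ([559.7, -90.0, 13.1, 50.0, 30.1, -5.6], np.int32(606), [327.0, 208.0])
orange 0.15 0.3
blue 0.02 0.04
   ([473.9, -281.6, 30.5, 61.3, 24.4, 74.9], np.int32(102), [283.0, 322.0])
shift [0.0792, 0.111, 0.115] rot [0.001, -0.001, 1.571] rows 12.6 yaw -6.0 j6 -0.04
```

View pics/wrist2.png

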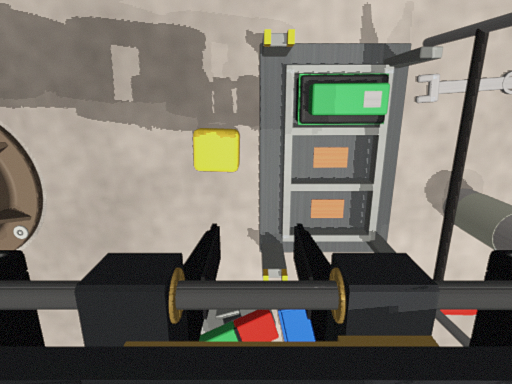

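View pics/side2.png

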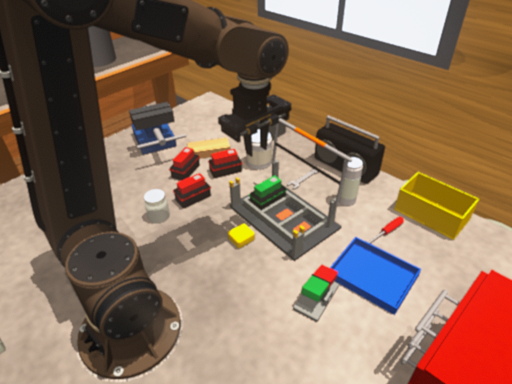

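The frame is open. In the wrist view, the green pack is at (345,98) and the two empty bay pads are at (330,157) and (327,208). The arm is clear of everything.

```bash
python3 -m handwheel '[[0.6,0.078,0.114,0.1,0,0,-1.571],[0.6,0.078,0.114,0.1,0,0,-1.571],[0.6,0.078,0.114,0.1,0,0,-1.571],[0.6,0.078,0.114,0.1,0,0,-1.571],[0.6,0.078,0.114,0.1,0,0,-1.571],[0.6,0.078,0.114,0.1,0,0,-1.571],[0.6,0.078,0.114,0.1,0,0,-1.571],[0.6,0.078,0.114,0.1,0,0,-1.571],[0.6,0.078,0.114,0.1,0,0,-1.571],[0.6,0.078,0.114,0.1,0,0,-1.571],[0.6,0.078,0.114,0.1,0,0,-1.571],[0.6,0.078,0.114,0.1,0,0,-1.571],[0.6,0.078,0.114,0.1,0,0,-1.571],[0.6,0.078,0.114,0.1,0,0,-1.571],[0.6,0.078,0.114,0.1,0,0,-1.571]]'; python3 - <<'E'
from h import *
plan(.577,.068,.075,84)
c=env.capture('wrist')
print(blobs(c,'green',.08,.1,12))
E
```

```text
clock: 8.4
tcp_pos: [0.5833, 0.0654, 0.2134]
tcp_rot: [[-0.994, 0.107, -0.001], [0.107, 0.994, 0.0], [0.001, 0.0, -1.0]]
force: [0.8, 0.5, -0.9]
width: 0.602
finger_force: 0.0
shift [0.0064, 0.0019, 0.1384] rot [0.0, -0.001, -0.003] rows 3.3 yaw 83.8 j6 -1.46
[([575.6, 70.6, 92.3, 87.8, 35.7, -5.8], np.int32(1380), [260.0, 167.0])]
```

```bash
python3 -m handwheel '[[0.6,0.007,0.004,0.03,0,0,0],[0.6,0.007,0.004,0.07,0,0,0],[0.6,0.007,0.004,0.11,0,0,0],[0.6,0.007,0.004,0.138,0,0,0],[0.6,0.007,0.004,0.138,0,0,0],[0,0.007,0.004,0.138,0,0,0],[0,0.007,0.004,0.138,0,0,0],[0,0.007,0.004,0.138,0,0,0],[0,0.007,0.004,0.138,0,0,0],[0,0.007,0.004,0.138,0,0,0]]';  python3 -m handwheel '[[0,0,0,-0.03,0,0,0],[0,0,0,-0.07,0,0,0],[0,0,0,-0.11,0,0,0],[0,0,0,-0.15,0,0,0],[0,0,0,-0.15,0,0,0]]'; python3 - <<'E'
from h import *
plan(.50,-.15,.23,90);plan(.5575,-.347,.2,95)
E
```

```text
clock: 9.28
tcp_pos: [0.5764, 0.0701, 0.0767]
tcp_rot: [[-0.994, 0.105, 0.001], [0.105, 0.994, 0.0], [-0.001, 0.0, -1.0]]
force: [0.1, -1.1, 1.9]
width: 0.373
finger_force: 30.0
clock: 9.7
tcp_pos: [0.5783, 0.0703, 0.2336]
tcp_rot: [[-0.994, 0.105, 0.011], [0.105, 0.994, 0.0], [-0.011, 0.001, -1.0]]
force: [1.5, -0.5, -4.9]
width: 0.374
finger_force: 30.0
shift [0.0548, -0.2273, 0.0027] rot [0.001, 0.011, -0.105] rows 5.6 yaw 84.0 j6 -1.46
shift [-0.0227, -0.4172, 0.0333] rot [0.0, 0.011, -0.192] rows 10.1 yaw 84.0 j6 -1.46
```

```bash
python3 -m handwheel '[[0,0.02,-0.04,0,0,0,0],[0,0.04,-0.08,0,0,0,0],[0,0.05,-0.12,0,0,0,-0.1],[0,0.055,-0.16,0,0,0,-0.1],[0,0.055,-0.2,0,0,0,-0.1],[0,0.045,-0.24,0,0,0,-0.1],[0,0.03,-0.28,0,0,0,-0.192],[0,0.01,-0.32,0,0,0,-0.192],[0,-0.01,-0.355,0,0,0,-0.192],[0,-0.022,-0.39,0,0,0,-0.192],[0,-0.022,-0.417,0.02,0,0,-0.192],[0,-0.022,-0.417,0.033,0,0,-0.192],[0,-0.022,-0.417,0.033,0,0,-0.192],[0,-0.022,-0.417,0.033,0,0,-0.192]]';python3 - <<'E'
from h import *
plan(.5575,-.347,.068,95)
E
```

```text
clock: 10.87
tcp_pos: [0.5537, -0.3463, 0.1917]
tcp_rot: [[-0.996, -0.086, -0.002], [-0.086, 0.996, 0.002], [0.002, 0.002, -1.0]]
force: [-0.3, 0.1, -4.6]
width: 0.376
finger_force: 30.0
shift [-0.004, -0.0013, 0.1237] rot [0.002, -0.002, -0.001] rows 3.0 yaw 95.0 j6 -2.32
```

```bash
python3 -m handwheel '[[0,-0.004,0,0.03,0,0,0],[0,-0.004,0,0.06,0,0,0],[0,-0.004,0,0.09,0,0,0],[0,-0.004,0,0.11,0,0,0],[0,-0.004,0,0.121,0,0,0],[0,-0.004,0,0.121,0,0,0],[0.6,-0.004,0,0.121,0,0,0],[0.6,-0.004,0,0.121,0,0,0],[0.6,-0.004,0,0.121,0,0,0],[0.6,-0.004,0,0.08,0,0,0],[0.6,-0.004,0,0.04,0,0,0],[0.6,-0.004,0,0,0,0,0],[0.6,-0.004,0,0,0,0,0]]';python3 - <<'E'
from h import *
for n in ('scene','side','wrist'):
    c=env.capture(n)
    print(n,blobs(c,'green',.05,.1,12,box=(.45,.7,-.5,-.25)))
    print([b[0] for b in blobs(c,'red',.07,.09,12,box=(.3,.8,.1,.6))])
plan(.5,-.15,.25,80)
plan(.607,.305,.25,64)
E
```

```text
clock: 11.95
tcp_pos: [0.5607, -0.3483, 0.2027]
tcp_rot: [[-0.996, -0.087, 0.011], [-0.087, 0.996, -0.008], [-0.01, -0.009, -1.0]]
force: [1.1, -1.1, 0.9]
width: 0.598
finger_force: 0.0
scene []
[[506.3, 412.1, 79.9, 88.9, 42.4, 22.3], [428.1, 275.7, 79.8, 93.7, 39.1, -10.8], [590.6, 317.0, 80.6, 52.4, 39.3, -24.1], [641.0, 292.8, 77.8, 35.5, 22.5, 66.1]]
side [([560.9, -346.9, 83.8, 93.4, 42.7, 11.8], np.int32(284), [377.0, 258.0])]
[[606.2, 305.0, 77.7, 85.7, 40.3, -24.3], [426.3, 273.2, 78.5, 86.1, 41.0, -10.6]]
wrist [([558.6, -343.6, 85.3, 89.0, 37.6, 5.2], np.int32(2034), [260.0, 182.0]), ([521.0, -343.3, 85.8, 6.9, 2.6, -85.6], np.int32(14), [264.0, 152.0]), ([572.6, -345.7, 85.4, 10.9, 1.3, -85.4], np.int32(20), [256.0, 208.0]), ([584.6, -353.5, 85.6, 21.8, 1.9, 2.0], np.int32(30), [247.0, 219.0])]
[]
shift [0.0409, 0.2008, -0.0561] rot [-0.001, 0.002, 0.262] rows 5.1 yaw 95.0 j6 -2.31
shift [-0.1053, 0.6447, -0.0565] rot [-0.001, 0.002, 0.541] rows 15.7 yaw 95.0 j6 -2.31
```

```bash
python3 -m handwheel '[[0.6,0.02,0.03,-0.03,0,0,0],[0.6,0.03,0.07,-0.056,0,0,0.1],[0.6,0.04,0.11,-0.056,0,0,0.2],[0.6,0.04,0.15,-0.056,0,0,0.26],[0.6,0.04,0.19,-0.056,0,0,0.26],[0.6,0.04,0.23,-0.056,0,0,0.26],[0.6,0.04,0.27,-0.056,0,0,0.26],[0.6,0.03,0.31,-0.056,0,0,0.3],[0.6,0.02,0.35,-0.056,0,0,0.4],[0.6,0,0.39,-0.056,0,0,0.54],[0.6,-0.02,0.425,-0.056,0,0,0.54],[0.6,-0.04,0.46,-0.056,0,0,0.54],[0.6,-0.06,0.495,-0.056,0,0,0.54],[0.6,-0.07,0.53,-0.056,0,0,0.54],[0.6,-0.08,0.565,-0.056,0,0,0.54],[0.6,-0.09,0.605,-0.03,0,0,0.54],[0.6,-0.105,0.645,-0.01,0,0,0.54],[0.6,-0.105,0.645,-0.01,0,0,0.54],[0.6,-0.105,0.645,-0.01,0,0,0.54]]';python3 - <<'E'
from h import *
c=env.capture('wrist');cv2.imwrite('pics/w3.png',c['img'][:,:,::-1])
for b in blobs(c,'red',.07,.09,12,box=(.3,.8,.1,.6)):print(b)
plan(.607,.305,.062,64)
E
```

```text
clock: 13.68
tcp_pos: [0.6058, 0.3073, 0.1995]
tcp_rot: [[-0.9, 0.435, -0.005], [0.435, 0.9, -0.002], [0.003, -0.003, -1.0]]
force: [0.2, -0.4, -0.2]
width: 0.605
finger_force: 0.0
([441.2, 275.0, 80.4, 58.9, 36.5, -9.4], np.int32(2716), [134.0, 32.0])
([503.4, 415.3, 80.4, 88.5, 36.6, 20.2], np.int32(3802), [322.0, 31.0])
([605.6, 309.6, 80.4, 89.5, 36.1, -24.3], np.int32(3198), [258.0, 183.0])
shift [-0.0015, 0.0002, 0.139] rot [-0.003, -0.002, 0.003] rows 3.3 yaw 64.2 j6 -0.75
```

View pics/w3.png

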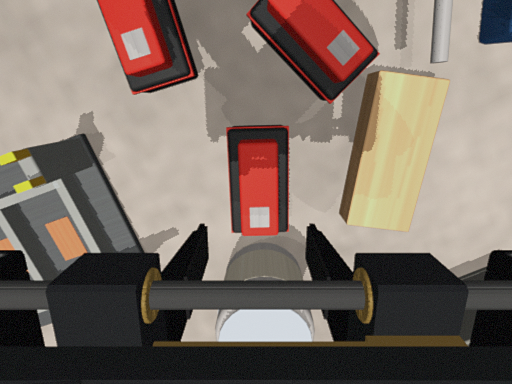

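Pack C is at (258,183), aligned between the fingers, with the paint can behind it and lower than the gripper body. I'll grasp it a little high.

```bash
python3 -m handwheel '[[0.6,0,0.002,0.03,0,0,-0.02],[0.6,0,0.002,0.07,0,0,-0.02],[0.6,0,0.002,0.11,0,0,-0.02],[0.6,0,0.002,0.135,0,0,-0.02],[0.6,0,0.002,0.135,0,0,-0.02],[0,0,0.002,0.135,0,0,-0.02],[0,0,0.002,0.135,0,0,-0.02],[0,0,0.002,0.135,0,0,-0.02],[0,0,0.002,0.135,0,0,-0.02],[0,0,0.002,0.135,0,0,-0.02]]';  python3 -m handwheel '[[0,0,0,-0.03,0,0,0],[0,0,0,-0.07,0,0,0],[0,0,0,-0.11,0,0,0],[0,0,0,-0.15,0,0,0],[0,0,0,-0.17,0,0,0],[0,0,0,-0.17,0,0,0]]'; python3 - <<'E'
from h import *
plan(.5765,.069,.22,84)
E
```

```text
clock: 14.57
tcp_pos: [0.6085, 0.3072, 0.0704]
tcp_rot: [[-0.908, 0.419, 0.003], [0.419, 0.908, 0.001], [-0.003, 0.002, -1.0]]
force: [0.6, -1.6, 8.7]
width: 0.378
finger_force: 30.0
clock: 15.07
tcp_pos: [0.6088, 0.3076, 0.2443]
tcp_rot: [[-0.908, 0.419, 0.008], [0.419, 0.908, 0.003], [-0.006, 0.007, -1.0]]
force: [-0.4, -0.4, -3.1]
width: 0.375
finger_force: 30.0
shift [-0.0706, -0.2303, 0.0233] rot [0.005, 0.007, -0.328] rows 5.8 yaw 65.2 j6 -0.77
```

```bash
python3 -m handwheel '[[0,0,0,0,0,0,-0.12],[0,0,-0.03,0,0,0,-0.24],[0,-0.02,-0.07,0,0,0,-0.328],[0,-0.035,-0.11,0,0,0,-0.328],[0,-0.05,-0.15,0,0,0,-0.328],[0,-0.06,-0.19,0,0,0,-0.328],[0,-0.071,-0.23,0,0,0,-0.328],[0,-0.071,-0.23,0.023,0,0,-0.328],[0,-0.071,-0.23,0.023,0,0,-0.328],[0,-0.071,-0.23,0.023,0,0,-0.328]]'; python3 - <<'E'
from h import *
c=env.capture('wrist');cv2.imwrite('pics/w4.png',c['img'][:,:,::-1])
for b in blobs(c,'red',.15,.3,12,box=(.3,.8,-.1,.6)):print(b)
for b in blobs(c,'orange',0,.03,12,100):print(b)
plan(.5765,.069,.083,84)
E
```

```text
clock: 15.9
tcp_pos: [0.5748, 0.0684, 0.2138]
tcp_rot: [[-0.994, 0.106, -0.003], [0.106, 0.994, 0.0], [0.003, 0.0, -1.0]]
force: [-0.5, 1.0, -2.8]
width: 0.373
finger_force: 30.0
([547.0, 72.2, 187.3, 62.9, 61.8, -5.9], np.int32(555), [268.0, 150.0])
([522.6, 44.2, 190.7, 6.2, 1.4, -9.9], np.int32(18), [206.0, 154.0])
([558.2, 70.7, 224.1, 63.3, 42.7, -6.1], np.int32(8181), [256.0, 218.0])
([533.7, 43.1, 190.6, 8.1, 1.4, -10.5], np.int32(19), [207.0, 173.0])
([545.9, 41.9, 191.5, 5.6, 1.6, -9.6], np.int32(15), [208.0, 193.0])
([561.7, 40.3, 190.2, 20.0, 1.8, -6.1], np.int32(43), [209.0, 217.0])
([611.3, 65.5, 223.9, 34.0, 9.7, 83.4], np.int32(706), [257.0, 315.0])
([559.8, -90.5, 13.1, 49.8, 30.9, -5.8], np.int32(1075), [120.0, 173.0])
([568.1, -10.6, 13.1, 49.7, 30.2, -5.8], np.int32(1068), [188.0, 173.0])
([685.9, 377.5, 6.7, 11.0, 2.9, -32.6], np.int32(37), [509.0, 234.0])
shift [-0.0013, 0.0, 0.1317] rot [0.0, -0.001, 0.0] rows 3.2 yaw 84.0 j6 -1.46
```

View pics/w4.png

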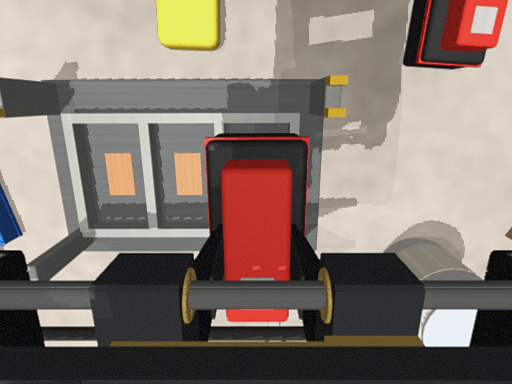

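The wrist view shows the held pack level over the far bay, with the rail centre near (256,235). It sits about 5 mm short of the bay centre along x, so I'll correct that and lower.

```bash
python3 -m handwheel '[[0,-0.005,0.001,0.02,0,0,0],[0,-0.005,0.001,0.05,0,0,0],[0,-0.005,0.001,0.08,0,0,0],[0,-0.005,0.001,0.1,0,0,0],[0,-0.005,0.001,0.115,0,0,0],[0,-0.005,0.001,0.125,0,0,0],[0,-0.005,0.001,0.133,0,0,0],[0,-0.005,0.001,0.133,0,0,0]]'
```

```text
clock: 16.62
tcp_pos: [0.5812, 0.07, 0.0819]
tcp_rot: [[-0.995, 0.103, 0.001], [0.103, 0.995, 0.0], [-0.001, 0.0, -1.0]]
force: [-0.9, -0.2, -2.8]
width: 0.38
finger_force: 30.0
```

Down at 0.082 m, where a seated pack should put it. I'll release and go look at B.

```bash
python3 -m handwheel '[[0.6,0,0,0,0,0,0],[0.6,0,0,0,0,0,0],[0.6,0,0,0,0,0,0],[0.6,0,0,-0.04,0,0,0],[0.6,0,0,-0.08,0,0,0],[0.6,0,0,-0.12,0,0,0],[0.6,0,0,-0.15,0,0,0],[0.6,0,0,-0.15,0,0,0]]';python3 - <<'E'
from h import *
for n in ('wrist','side'):
    c=env.capture(n)
    for b in blobs(c,'red',.065,.11,30,box=(.3,.8,-.1,.6)):print(n,b)
plan(.427,.275,.2,79)
E
```

```text
clock: 17.28
tcp_pos: [0.5827, 0.069, 0.2391]
tcp_rot: [[-0.994, 0.105, 0.011], [0.105, 0.995, 0.0], [-0.011, 0.001, -1.0]]
force: [-0.0, -0.3, -0.4]
width: 0.599
finger_force: 0.0
wrist ([452.9, 271.4, 79.9, 36.2, 34.3, 79.5], np.int32(1334), [456.0, 23.0])
wrist ([576.6, 71.0, 92.5, 87.9, 36.0, -5.6], np.int32(2765), [257.0, 169.0])
side ([501.4, 406.8, 77.8, 89.2, 38.2, 18.2], np.int32(173), [182.0, 157.0])
side ([426.0, 272.8, 77.8, 88.2, 40.8, -13.0], np.int32(228), [189.0, 183.0])
side ([592.3, 68.5, 88.5, 120.7, 52.9, 7.2], np.int32(320), [267.0, 187.0])
shift [0.1747, 0.1889, 0.0331] rot [0.001, 0.003, 0.087] rows 6.2 yaw 84.0 j6 -1.46
```

```bash
python3 -m handwheel '[[0.6,0.03,0.03,0,0,0,0.07],[0.6,0.06,0.06,0,0,0,0.07],[0.6,0.09,0.09,0.01,0,0,0.07],[0.6,0.12,0.12,0.02,0,0,0.07],[0.6,0.15,0.16,0.03,0,0,0.07],[0.6,0.173,0.189,0.033,0,0,0.07],[0.6,0.173,0.189,0.033,0,0,0.07],[0.6,0.173,0.189,0.033,0,0,0.07]]';python3 - <<'E'
from h import *
c=env.capture('wrist')
for b in blobs(c,'red',.065,.11,30,box=(.3,.8,-.1,.6)):print(b)
B=blobs(c,'red',.065,.11,30,box=(.35,.5,.2,.33))[0][0]
plan(B[0]/1e3,B[1]/1e3,.066,B[5]+90)
E
```

```text
clock: 18.05
tcp_pos: [0.4263, 0.2766, 0.1977]
tcp_rot: [[-0.985, 0.17, -0.002], [0.17, 0.985, -0.001], [0.002, -0.001, -1.0]]
force: [0.1, 0.1, 0.4]
width: 0.597
finger_force: 0.0
([424.7, 277.7, 80.5, 88.8, 36.1, -9.5], np.int32(3232), [257.0, 182.0])
([495.1, 412.4, 80.3, 75.6, 36.4, 20.4], np.int32(2429), [403.0, 226.0])
shift [0.003, 0.0019, 0.1321] rot [-0.001, -0.001, -0.006] rows 3.2 yaw 80.1 j6 -0.96
```

```bash
python3 -m handwheel '[[0.6,0.003,0.002,0.03,0,0,0],[0.6,0.003,0.002,0.07,0,0,0],[0.6,0.003,0.002,0.11,0,0,0],[0.6,0.003,0.002,0.132,0,0,0],[0.6,0.003,0.002,0.132,0,0,0],[0,0.003,0.002,0.132,0,0,0],[0,0.003,0.002,0.132,0,0,0],[0,0.003,0.002,0.132,0,0,0],[0,0.003,0.002,0.132,0,0,0],[0,0.003,0.002,0.132,0,0,0]]';  python3 -m handwheel '[[0,0,0,-0.03,0,0,0],[0,0,0,-0.07,0,0,0],[0,0,0,-0.11,0,0,0],[0,0,0,-0.15,0,0,0],[0,0,0,-0.17,0,0,0],[0,0,0,-0.17,0,0,0]]'; python3 - <<'E'
from h import *
plan(.568,-.0105,.22,84)
E
```

```text
clock: 18.93
tcp_pos: [0.4265, 0.2775, 0.0685]
tcp_rot: [[-0.985, 0.174, 0.003], [0.174, 0.985, 0.001], [-0.002, 0.001, -1.0]]
force: [0.6, -2.5, 8.2]
width: 0.377
finger_force: 30.0
clock: 19.43
tcp_pos: [0.4268, 0.2781, 0.2421]
tcp_rot: [[-0.985, 0.174, 0.008], [0.174, 0.985, 0.004], [-0.007, 0.005, -1.0]]
force: [0.2, 1.6, -4.1]
width: 0.38
finger_force: 30.0
shift [-0.189, -0.2599, 0.022] rot [0.005, 0.007, -0.07] rows 7.7 yaw 80.0 j6 -0.95
```

```bash
python3 -m handwheel '[[0,-0.02,-0.03,0,0,0,-0.07],[0,-0.04,-0.06,0,0,0,-0.07],[0,-0.065,-0.09,0,0,0,-0.07],[0,-0.09,-0.12,0,0,0,-0.07],[0,-0.11,-0.155,0,0,0,-0.07],[0,-0.13,-0.19,0,0,0,-0.07],[0,-0.16,-0.22,0,0,0,-0.07],[0,-0.189,-0.25,0,0,0,-0.07],[0,-0.189,-0.26,0.022,0,0,-0.07],[0,-0.189,-0.26,0.022,0,0,-0.07],[0,-0.189,-0.26,0.022,0,0,-0.07]]'; cat >> h.py <<'E'
def held(c,col='red'):
    m,W=mask(c,col,.2,.26); p=W[m]; p=p[p[:,2]>np.median(p[:,2])-.006]; s=env.sense()
    r=cv2.minAreaRect((p[:,:2]*1000).astype(np.float32)); print('held rail',r,'z',np.median(p[:,2]),'tcp',s['tcp_pos'])
E
python3 - <<'E'
from h import *
c=env.capture('wrist');held(c)
for b in blobs(c,'orange',0,.03,40,100):print(b)
plan(.568,-.0105,.081,84)
E
```

```text
clock: 20.35
tcp_pos: [0.5655, -0.0118, 0.2131]
tcp_rot: [[-0.994, 0.106, -0.004], [0.106, 0.994, 0.001], [0.004, 0.0, -1.0]]
force: [0.3, -0.4, -3.2]
width: 0.379
finger_force: 30.0
held rail ((564.3712768554688, -10.78610610961914), (36.41730499267578, 89.9737548828125), 84.14712524414062) z 0.2250187121447494 tcp [ 0.56595016 -0.01106811  0.21425437]
([559.6, -90.3, 13.1, 49.8, 30.1, -6.0], np.int32(1068), [189.0, 174.0])
shift [-0.0023, 0.0007, 0.1332] rot [0.0, -0.002, -0.0] rows 3.2 yaw 84.0 j6 -1.6
```

```bash
python3 -m handwheel '[[0,-0.0036,0.0006,0.02,0,0,0],[0,-0.0036,0.0006,0.05,0,0,0],[0,-0.0036,0.0006,0.08,0,0,0],[0,-0.0036,0.0006,0.1,0,0,0],[0,-0.0036,0.0006,0.115,0,0,0],[0,-0.0036,0.0006,0.125,0,0,0],[0,-0.0036,0.0006,0.134,0,0,0],[0,-0.0036,0.0006,0.134,0,0,0]]'
```

```text
clock: 21.07
tcp_pos: [0.5705, -0.0105, 0.0808]
tcp_rot: [[-0.995, 0.104, 0.0], [0.104, 0.995, 0.0], [-0.0, 0.0, -1.0]]
force: [-0.5, -0.5, -4.0]
width: 0.381
finger_force: 30.0
```

```bash
python3 -m handwheel '[[0.6,0,0,0,0,0,0],[0.6,0,0,0,0,0,0],[0.6,0,0,0,0,0,0],[0.6,0,0,-0.04,0,0,0],[0.6,0,0,-0.08,0,0,0],[0.6,0,0,-0.12,0,0,0],[0.6,0,0,-0.15,0,0,0],[0.6,0,0,-0.15,0,0,0]]';python3 - <<'E'
from h import *
for n in ('wrist','side','scene'):
    c=env.capture(n)
    for b in blobs(c,'red',.065,.11,30,box=(.3,.8,-.1,.6)):print(n,b)
plan(.503,.412,.2,111)
E
```

```text
clock: 21.73
tcp_pos: [0.5723, -0.0115, 0.238]
tcp_rot: [[-0.994, 0.105, 0.011], [0.105, 0.995, -0.001], [-0.011, -0.0, -1.0]]
force: [0.6, -0.4, 0.1]
width: 0.596
finger_force: 0.0
wrist ([576.5, 70.9, 92.3, 88.1, 36.7, -5.6], np.int32(3134), [336.0, 171.0])
wrist ([568.4, -9.6, 92.5, 87.8, 35.9, -6.0], np.int32(2755), [257.0, 171.0])
side ([501.9, 406.8, 77.8, 88.2, 39.4, 16.5], np.int32(171), [183.0, 157.0])
side ([590.9, 67.5, 88.6, 124.8, 54.8, 9.7], np.int32(314), [267.0, 187.0])
side ([570.2, -14.3, 88.5, 89.3, 36.6, -7.0], np.int32(347), [284.0, 199.0])
scene ([506.1, 412.9, 79.0, 88.7, 43.8, 22.1], np.int32(267), [290.0, 121.0])
scene ([562.0, 70.2, 91.6, 54.8, 36.7, -3.4], np.int32(264), [254.0, 197.0])
scene ([612.3, 66.5, 90.7, 35.9, 24.2, 75.5], np.int32(60), [269.0, 206.0])
scene ([554.5, -8.7, 91.5, 53.7, 39.7, -7.8], np.int32(288), [237.0, 215.0])
scene ([600.0, -26.4, 85.7, 22.4, 10.3, -2.9], np.int32(44), [250.0, 228.0])
shift [0.111, 0.4139, 0.0312] rot [-0.0, 0.001, -0.471] rows 10.3 yaw 84.0 j6 -1.6
```

Both are seated (z 92.4 mm). Next is A.

```bash
python3 -m handwheel '[[0.6,0.02,0.035,0,0,0,0],[0.6,0.04,0.07,0,0,0,0],[0.6,0.06,0.105,0,0,0,-0.1],[0.6,0.08,0.14,0,0,0,-0.2],[0.6,0.09,0.18,0,0,0,-0.3],[0.6,0.1,0.22,0,0,0,-0.4],[0.6,0.11,0.26,0,0,0,-0.47],[0.6,0.11,0.3,0.01,0,0,-0.47],[0.6,0.11,0.34,0.02,0,0,-0.47],[0.6,0.11,0.38,0.03,0,0,-0.47],[0.6,0.11,0.414,0.031,0,0,-0.47],[0.6,0.11,0.414,0.031,0,0,-0.47],[0.6,0.11,0.414,0.031,0,0,-0.47]]';python3 - <<'E'
from h import *
c=env.capture('wrist')
B=blobs(c,'red',.065,.11,30,box=(.35,.7,.3,.5));print(B);B=B[0][0]
plan(B[0]/1e3,B[1]/1e3,.066,B[5]+90)
E
```

```text
clock: 22.97
tcp_pos: [0.5033, 0.4131, 0.1975]
tcp_rot: [[-0.933, -0.359, -0.003], [-0.359, 0.933, -0.002], [0.003, -0.001, -1.0]]
force: [0.1, -0.5, 0.0]
width: 0.602
finger_force: 0.0
[([502.4, 415.3, 80.4, 89.7, 35.5, 20.4], np.int32(3257), [258.0, 184.0])]
shift [-0.0006, 0.0037, 0.1322] rot [-0.001, -0.003, 0.01] rows 3.2 yaw 111.0 j6 -1.35
```

```bash
python3 -m handwheel '[[0.6,0,0.003,0.03,0,0,0.01],[0.6,0,0.003,0.07,0,0,0.01],[0.6,0,0.003,0.11,0,0,0.01],[0.6,0,0.003,0.132,0,0,0.01],[0.6,0,0.003,0.132,0,0,0.01],[0,0,0.003,0.132,0,0,0.01],[0,0,0.003,0.132,0,0,0.01],[0,0,0.003,0.132,0,0,0.01],[0,0,0.003,0.132,0,0,0.01],[0,0,0.003,0.132,0,0,0.01]]';  python3 -m handwheel '[[0,0,0,-0.03,0,0,0],[0,0,0,-0.07,0,0,0],[0,0,0,-0.11,0,0,0],[0,0,0,-0.15,0,0,0],[0,0,0,-0.17,0,0,0],[0,0,0,-0.17,0,0,0]]'; python3 - <<'E'
from h import *
plan(.49,.1,.24,84);plan(.5605,-.090,.22,84)
E
```

```text
clock: 23.85
tcp_pos: [0.5039, 0.415, 0.07]
tcp_rot: [[-0.938, -0.348, 0.003], [-0.348, 0.938, 0.001], [-0.003, 0.001, -1.0]]
force: [-0.4, -3.1, 7.3]
width: 0.381
finger_force: 30.0
clock: 24.35
tcp_pos: [0.5041, 0.4156, 0.2437]
tcp_rot: [[-0.937, -0.348, 0.007], [-0.348, 0.938, 0.005], [-0.008, 0.002, -1.0]]
force: [-0.9, 0.7, -4.3]
width: 0.374
finger_force: 30.0
shift [0.1231, -0.2909, 0.0021] rot [0.004, 0.008, 0.46] rows 7.6 yaw 110.4 j6 -1.34
shift [0.1233, -0.4936, 0.0217] rot [0.004, 0.008, 0.46] rows 12.2 yaw 110.4 j6 -1.34
```

```bash
python3 -m handwheel '[[0,0.02,-0.035,0,0,0,0],[0,0.04,-0.07,0,0,0,0.1],[0,0.055,-0.105,0,0,0,0.2],[0,0.07,-0.14,0,0,0,0.3],[0,0.085,-0.175,0,0,0,0.4],[0,0.1,-0.21,0,0,0,0.46],[0,0.11,-0.25,0,0,0,0.46],[0,0.12,-0.29,0,0,0,0.46],[0,0.122,-0.33,0,0,0,0.46],[0,0.123,-0.37,0,0,0,0.46],[0,0.123,-0.41,0,0,0,0.46],[0,0.123,-0.45,0,0,0,0.46],[0,0.123,-0.48,0,0,0,0.46],[0,0.123,-0.493,0.02,0,0,0.46],[0,0.123,-0.493,0.022,0,0,0.46],[0,0.123,-0.493,0.022,0,0,0.46]]'
python3 - <<'E'
from h import *
c=env.capture('wrist');held(c)
plan(.560,-.090,.082,84)
E
```

```text
clock: 25.68
tcp_pos: [0.5579, -0.0904, 0.2133]
tcp_rot: [[-0.994, 0.106, -0.005], [0.106, 0.994, 0.002], [0.005, 0.001, -1.0]]
force: [-0.2, 1.2, -5.3]
width: 0.378
finger_force: 30.0
held rail ((556.2256469726562, -92.34715270996094), (43.31550216674805, 90.02066040039062), 85.0799331665039) z 0.22363752816926352 tcp [ 0.55832211 -0.08975941  0.21451512]
shift [-0.0021, -0.0002, 0.1325] rot [0.001, -0.003, -0.001] rows 3.2 yaw 84.0 j6 -1.74
```

```bash
python3 - <<'E'
from h import *
c=env.capture('wrist');cv2.imwrite('pics/w5.png',c['img'][:,:,::-1])
E
```

```text
(no output)
```

View pics/w5.png

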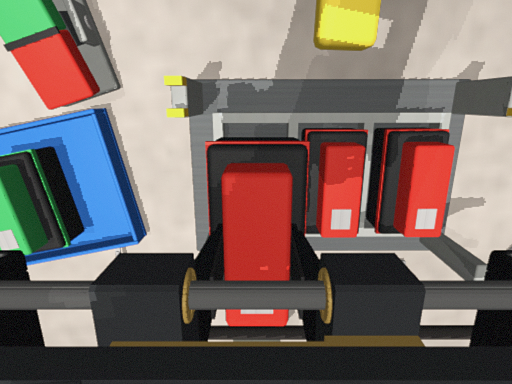

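The pack is held level over the last bay, with its rail spanning columns 222–292. The two others sit side by side at (340,190) and (425,190). I'll lower it.

```bash
python3 -m handwheel '[[0,-0.0035,0,0.02,0,0,0],[0,-0.0035,0,0.05,0,0,0],[0,-0.0035,0,0.08,0,0,0],[0,-0.0035,0,0.1,0,0,0],[0,-0.0035,0,0.115,0,0,0],[0,-0.0035,0,0.125,0,0,0],[0,-0.0035,0,0.1325,0,0,0],[0,-0.0035,0,0.1325,0,0,0]]'
```

```text
clock: 26.45
tcp_pos: [0.5628, -0.0899, 0.0831]
tcp_rot: [[-0.995, 0.104, -0.0], [0.104, 0.995, 0.0], [0.0, 0.0, -1.0]]
force: [-0.8, 0.4, -5.0]
width: 0.377
finger_force: 30.0
```

```bash
python3 -m handwheel '[[0.6,0,0,0,0,0,0],[0.6,0,0,0,0,0,0],[0.6,0,0,0,0,0,0],[0.6,0,0,-0.04,0,0,0],[0.6,0,0,-0.08,0,0,0],[0.6,0,0,-0.12,0,0,0],[0.6,0.03,0,-0.15,0,0,0],[0.6,0.06,0,-0.19,0,0,0],[0.6,0.1,0.03,-0.23,0,0,0],[0.6,0.1,0.04,-0.23,0,0,0],[0.6,0.1,0.04,-0.23,0,0,0]]';python3 - <<'E'
from h import *
for n in ('wrist','side','scene'):
    c=env.capture(n)
    for b in blobs(c,'red',.065,.11,30,box=(.5,.7,-.2,.2)):print(n,b)
    for b in blobs(c,'orange',.2,.3,30):print(n,b)
plan(.59,-.014,.33,-6)
E
```

```text
clock: 27.37
tcp_pos: [0.4657, -0.0381, 0.3187]
tcp_rot: [[-0.995, 0.104, 0.008], [0.104, 0.995, -0.001], [-0.008, -0.0, -1.0]]
force: [-0.1, -0.8, 0.2]
width: 0.6
finger_force: 0.0
wrist ([569.0, -9.6, 92.3, 89.9, 36.2, -5.8], np.int32(1625), [285.0, 233.0])
wrist ([576.8, 70.5, 92.2, 89.7, 36.0, -5.4], np.int32(1496), [345.0, 227.0])
wrist ([561.4, -89.0, 92.3, 88.9, 36.1, -6.0], np.int32(1614), [226.0, 233.0])
side ([591.4, 68.4, 88.5, 120.1, 53.8, 9.3], np.int32(314), [267.0, 187.0])
side ([569.4, -14.5, 89.0, 92.0, 39.3, -7.4], np.int32(349), [284.0, 199.0])
side ([563.0, -93.9, 88.9, 92.4, 38.2, -6.2], np.int32(368), [302.0, 212.0])
side ([659.6, -39.5, 266.9, 84.5, 16.4, 85.3], np.int32(104), [314.0, 140.0])
scene ([561.1, 70.4, 91.3, 53.8, 36.4, -5.0], np.int32(266), [254.0, 197.0])
scene ([614.3, 64.3, 91.1, 37.0, 20.8, 63.2], np.int32(57), [269.0, 206.0])
scene ([553.6, -8.7, 91.9, 55.1, 39.6, -4.3], np.int32(293), [237.0, 215.0])
scene ([603.7, -14.0, 90.4, 39.2, 21.9, 73.5], np.int32(69), [252.0, 225.0])
scene ([561.2, -89.5, 91.0, 85.0, 38.0, -5.4], np.int32(429), [222.0, 238.0])
scene ([663.2, -21.2, 268.8, 120.7, 14.0, 84.4], np.int32(230), [277.0, 189.0])
shift [-0.119, 0.039, -0.0157] rot [-0.002, 0.001, -1.57] rows 12.6 yaw 84.0 j6 -1.69
```

```bash
python3 -m handwheel '[[0.45,0,0,-0.03,0,0,1.57],[0.45,0,0,-0.03,0,0,1.57],[0.45,0,0,-0.03,0,0,1.57],[0.45,0,0,-0.03,0,0,1.57],[0.45,0,0,-0.03,0,0,1.57],[0.45,-0.03,0.01,-0.03,0,0,1.57],[0.45,-0.06,0.02,-0.03,0,0,1.57],[0.45,-0.09,0.03,-0.03,0,0,1.57],[0.45,-0.12,0.03,-0.03,0,0,1.57],[0.45,-0.15,0.037,-0.03,0,0,1.57],[0.45,-0.18,0.037,-0.03,0,0,1.57],[0.45,-0.194,0.037,-0.03,0,0,1.57],[0.45,-0.194,0.037,-0.03,0,0,1.57],[0.45,-0.194,0.037,-0.03,0,0,1.57],[0.45,-0.194,0.037,-0.03,0,0,1.57]]';python3 - <<'E'
from h import *
plan(.6615,-.0216,.2555,-6)
E
```

```text
clock: 28.77
tcp_pos: [0.6645, -0.0245, 0.3419]
tcp_rot: [[0.102, 0.995, -0.002], [0.995, -0.102, 0.0], [0.0, -0.002, -1.0]]
force: [0.2, -0.0, -0.5]
width: 0.454
finger_force: 0.0
shift [0.0026, -0.0031, 0.0864] rot [-0.002, -0.0, 0.003] rows 2.1 yaw -5.8 j6 -0.03
```

```bash
python3 -m handwheel '[[0.45,0.0026,-0.003,0.03,0,0,0],[0.45,0.0026,-0.003,0.06,0,0,0],[0.45,0.0026,-0.003,0.086,0,0,0],[0.45,0.0026,-0.003,0.086,0,0,0],[0,0.0026,-0.003,0.086,0,0,0],[0,0.0026,-0.003,0.086,0,0,0],[0,0.0026,-0.003,0.086,0,0,0],[0,0.0026,-0.003,0.086,0,0,0],[0,0.0026,-0.003,0.086,0,0,0]]';python3 - <<'E'
from h import *
plan(.4845,-.0028,.095,-6)
E
```

```text
clock: 29.52
tcp_pos: [0.6618, -0.021, 0.2588]
tcp_rot: [[0.103, 0.995, 0.002], [0.995, -0.103, -0.0], [0.0, 0.002, -1.0]]
force: [-0.1, 0.8, 0.2]
width: 0.154
finger_force: 0.0
shift [-0.0003, -0.1786, 0.1634] rot [0.002, -0.0, 0.001] rows 5.8 yaw -5.9 j6 -0.03
```

```bash
python3 -m handwheel '[[0,0,0,0,0,0,0],[0,0,-0.021,-0.001,0,0,0],[0,0,-0.045,0.001,0,0,0],[0,0,-0.068,0.007,0,0,0],[0,0,-0.09,0.016,0,0,0],[0,0,-0.11,0.029,0,0,0],[0,0,-0.129,0.044,0,0,0],[0,0,-0.145,0.062,0,0,0],[0,0,-0.158,0.082,0,0,0],[0,0,-0.168,0.104,0,0,0],[0,0,-0.174,0.127,0,0,0],[0,0,-0.177,0.146,0,0,0],[0,0,-0.1775,0.159,0,0,0],[0,0,-0.1775,0.161,0,0,0],[0,0,-0.1775,0.161,0,0,0]]'; python3 - <<'E'
from h import *
for n in ('scene','wrist'):
    c=env.capture(n)
    for b in blobs(c,'orange',.08,.3,20):print(n,b)
E
```

```text
clock: 30.77
tcp_pos: [0.484, -0.0022, 0.0959]
tcp_rot: [[0.104, 0.995, -0.003], [0.995, -0.104, 0.001], [0.0, -0.003, -1.0]]
force: [-4.0, 2.7, -1.0]
width: 0.138
finger_force: 30.0
scene ([484.0, -31.1, 110.5, 64.2, 18.8, -85.9], np.int32(93), [211.0, 205.0])
wrist ([486.1, 21.5, 111.5, 72.8, 14.8, 83.3], np.int32(3439), [256.0, 215.0])
wrist ([477.8, -16.1, 110.6, 73.8, 3.4, 81.8], np.int32(191), [248.0, 326.0])
wrist ([486.2, -17.8, 109.7, 74.7, 2.3, 86.4], np.int32(130), [266.0, 326.0])
```

```bash
python3 -m handwheel '[[0.45,0,0,0,0,0,0],[0.45,0,0,0,0,0,0],[0.45,0,0,0,0,0,0],[0.45,0,0,-0.04,0,0,0],[0.45,0,0,-0.08,0,0,0],[0.45,0,0,-0.1,0,0,0],[0,0,0,-0.1,0,0,0],[0,0,0,-0.1,0,0,0]]'; python3 - <<'E'
from h import *
for n in ('scene','wrist','side'):
    c=env.capture(n)
    for b in blobs(c,'orange',.08,.3,20):print(n,b)
    for b in blobs(c,'green',.06,.1,20,box=(.3,.5,-.35,-.2)):print(n,b)
    if n!='wrist':cv2.imwrite(f'pics/{n}6.png',c['img'][:,:,::-1])
plan(.361,-.2853,.2);plan(.361,-.2853,.11)
E
```

```text
clock: 31.53
tcp_pos: [0.4856, -0.0026, 0.1977]
tcp_rot: [[0.104, 0.995, 0.003], [0.995, -0.104, -0.0], [-0.0, 0.003, -1.0]]
force: [0.0, 0.3, 0.1]
width: 0.357
finger_force: 0.0
scene ([487.2, -2.9, 110.4, 118.0, 13.0, 84.8], np.int32(170), [217.0, 199.0])
wrist ([483.2, -2.1, 110.3, 119.8, 13.2, 84.3], np.int32(1686), [255.0, 182.0])
side ([485.1, -2.1, 107.3, 121.7, 14.5, 84.0], np.int32(139), [263.0, 204.0])
side ([375.5, -283.6, 75.2, 62.7, 47.7, 10.6], np.int32(398), [315.0, 288.0])
shift [-0.2941, -0.0936, -0.0043] rot [-0.001, -0.0, -0.0] rows 7.4 yaw -6.0 j6 -0.04
shift [-0.2941, -0.0935, 0.0857] rot [-0.001, -0.0, -0.0] rows 7.7 yaw -6.0 j6 -0.04
```

View pics/scene6.png

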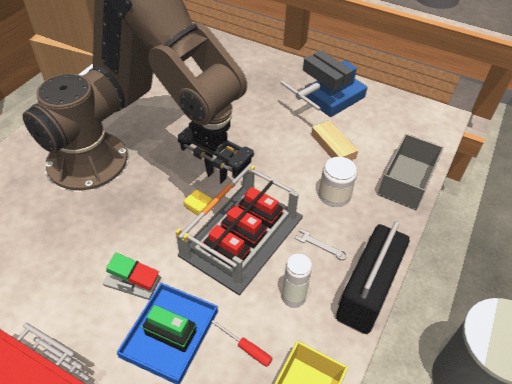

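The frame is closed at its original height, with the sleeve at (217,199). The three red packs are in the bays and the green pack stands in the tray at (170,325). Green is the raised rocker end, so I'll go and press it.

```bash
python3 -m handwheel '[[0,-0.03,-0.01,-0.02,0,0,0],[0,-0.07,-0.02,-0.02,0,0,0],[0,-0.11,-0.035,-0.02,0,0,0],[0,-0.15,-0.047,-0.02,0,0,0],[0,-0.19,-0.06,-0.02,0,0,0],[0,-0.23,-0.073,-0.02,0,0,0],[0,-0.265,-0.085,0,0,0,0],[0,-0.294,-0.0935,0.03,0,0,0],[0,-0.294,-0.0935,0.06,0,0,0],[0,-0.294,-0.0935,0.085,0,0,0],[0,-0.294,-0.0935,0.085,0,0,0]]'; python3 - <<'E'
from h import *
plan(.361,-.2853,.09);plan(.345,-.289,.076);plan(.339,-.290,.069)
E
```

```text
clock: 32.6
tcp_pos: [0.3595, -0.2842, 0.107]
tcp_rot: [[0.106, 0.994, -0.006], [0.994, -0.106, 0.006], [0.006, -0.006, -1.0]]
force: [-0.2, -0.3, 0.0]
width: 0.004
finger_force: 0.0
shift [-0.0011, 0.0018, 0.017] rot [-0.006, -0.006, -0.0] rows 0.4 yaw -6.1 j6 -0.71
shift [-0.0065, -0.0137, 0.0311] rot [-0.006, -0.006, -0.0] rows 0.8 yaw -6.1 j6 -0.71
shift [-0.0082, -0.0195, 0.0381] rot [-0.006, -0.006, -0.0] rows 1.0 yaw -6.1 j6 -0.71
```

```bash
python3 -m handwheel '[[0,-0.001,0,0.01,0,0,0],[0,-0.001,0,0.017,0,0,0],[0,-0.003,-0.005,0.022,0,0,0],[0,-0.005,-0.01,0.027,0,0,0],[0,-0.0065,-0.014,0.031,0,0,0],[0,-0.0075,-0.017,0.035,0,0,0],[0,-0.008,-0.0195,0.038,0,0,0],[0,-0.008,-0.0195,0.038,0,0,0]]'; python3 -m handwheel '[[0,0,0,-0.04,0,0,0],[0,0,0,-0.08,0,0,0],[0,0,0,-0.12,0,0,0],[0,0.03,0.01,-0.15,0,0,0],[0,0.06,0.02,-0.15,0,0,0],[0,0.09,0.03,-0.15,0,0,0],[0,0.12,0.04,-0.15,0,0,0],[0,0.12,0.04,-0.15,0,0,0],[0,0.12,0.04,-0.15,0,0,0]]'; python3 - <<'E'
from h import *
for n in ('scene','side'):
    c=env.capture(n);cv2.imwrite(f'pics/{n}7.png',c['img'][:,:,::-1])
    for col in('red','green'):
        for b in blobs(c,col,.03,.1,25,box=(.28,.7,-.48,.2)):print(n,col,b)
    for b in blobs(c,'orange',.08,.3,20):print(n,b)
E
```

```text
clock: 33.27
tcp_pos: [0.3407, -0.2911, 0.0732]
tcp_rot: [[0.104, 0.995, -0.0], [0.995, -0.104, 0.001], [0.0, -0.0, -1.0]]
force: [-0.4, -1.5, 0.0]
width: 0.003
finger_force: 0.0
clock: 34.02
tcp_pos: [0.394, -0.1748, 0.2239]
tcp_rot: [[0.101, 0.995, 0.001], [0.995, -0.101, -0.0], [-0.0, 0.001, -1.0]]
force: [-0.3, -0.1, 0.3]
width: 0.002
finger_force: 0.0
scene red ([548.7, 71.4, 91.9, 38.9, 35.8, -5.3], np.int32(155), [251.0, 195.0])
scene red ([597.4, 67.1, 88.4, 57.9, 36.7, -7.6], np.int32(259), [266.0, 205.0])
scene red ([542.5, 13.6, 91.6, 71.1, 36.2, 89.2], np.int32(162), [236.0, 212.0])
scene red ([595.4, 32.6, 83.3, 122.0, 76.5, 85.0], np.int32(381), [254.0, 221.0])
scene red ([536.4, -86.4, 92.4, 38.7, 30.2, 85.5], np.int32(167), [216.0, 233.0])
scene red ([598.2, -31.7, 52.4, 91.7, 42.4, 24.2], np.int32(87), [250.0, 235.0])
scene red ([579.8, -72.7, 89.5, 77.6, 63.2, 89.0], np.int32(305), [232.0, 244.0])
scene red ([620.5, -86.3, 55.4, 41.9, 3.0, 84.3], np.int32(25), [246.0, 253.0])
scene red ([412.3, -273.5, 75.1, 62.2, 50.1, 11.0], np.int32(511), [135.0, 270.0])
scene green ([354.8, -287.3, 61.7, 41.1, 37.2, 26.4], np.int32(102), [114.0, 266.0])
scene ([486.4, -3.5, 110.0, 118.2, 14.5, 84.3], np.int32(163), [217.0, 198.0])
side red ([557.9, 68.7, 90.8, 49.7, 34.2, -3.8], np.int32(78), [262.0, 185.0])
side red ([593.1, -109.4, 89.3, 27.0, 15.1, 8.5], np.int32(43), [314.0, 207.0])
side red ([571.9, -90.5, 88.3, 107.3, 46.4, 33.6], np.int32(179), [302.0, 215.0])
side red ([408.2, -276.3, 74.5, 55.5, 50.8, 9.7], np.int32(401), [322.0, 277.0])
side green ([560.9, -342.9, 83.5, 94.9, 45.9, 5.1], np.int32(309), [377.0, 258.0])
side green ([351.2, -287.6, 58.9, 57.6, 50.1, 11.0], np.int32(454), [311.0, 297.0])
```

View pics/side7.png

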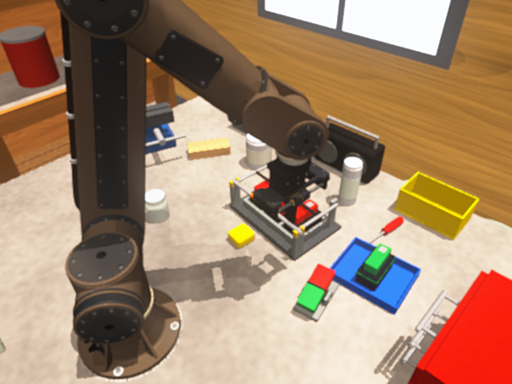

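The rocker is back as it was at the start: green end down at (311,297), red raised at 75 mm. The frame is closed, all packs are in place and the arm is clear.

```bash
python3 -c "
from cell import env
print(env.sign_off())"
```

```text
the job is handed in; nothing more can be done
None
```

The changeover is done and handed in at about 34 s of robot time: the charged pack stands in the tray, all three flat packs are seated in their own bays, the frame is closed in the catches and the switch is back on; the judge's verdict was not shown.

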